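Add a coated panel from the magazine to the batch pile

ROBOT

A 6-joint arm with a two-finger parallel gripper is mounted at the origin on the work surface. World frame = base frame: x ahead of the robot, y to its left, z up, the work surface at z = 0. Lengths are in m, angles in degrees, forces in N, time in s.
With the tool pointing down it reaches from about 0.3 to 0.875 m from the base axis. Payload 6.4 kg.
Tool frame: the origin (TCP) lies midway between the tips of the shut fingers; the grasp point (between the pads) lies 19 mm behind it (env.grip_point_offset is the distance from the TCP to the grasp point, in m); z points along the fingers, x is the direction in which the jaws open and shut, and the axes are right-handed (so a half turn about z gives the same grasp; the last joint's range is limited). The gripper opens to 88 mm and grips with 3 to 60 N. Pads are 18 mm wide; open, the fingers measure 123 mm over their backs; the gripper's body (75 mm by 187 mm) begins 45 mm behind the grasp point.
Start: joints at [52.981, 10.359, 92.074, -0, 77.567, -11.82], TCP at [0.245, 0.52, 0.239] pointing down, gripper open.
Joint ranges: [-171.53, 171.53], [-51.25, 118.39], [17.06, 147.69], [-65.23, 245.23], [0, 150.52], [-178.68, 178.68]. Speed limits (degrees/s): [147.25, 147.25, 172.46, 180, 180, 180].

INTERFACE

Orientations are given as [roll, pitch, yaw] about the fixed x, y, z axes, in that order (R = Rz(yaw) Ry(pitch) Rx(roll)).
In Python, from cell import readout, vision, ticket, env gives the robot as it stands.
- The arm moves only by the tool carry_out, never from a script. Its argument "steps" is one flat list of numbers, 5 for each row, row after row: the shift along the tool's x, y, z in m, then the turn about the tool's z in degrees, then the closure in counts, from 0 (fully open) to 255 (shut). In form: [tx, ty, tz, yaw, grip, tx, ty, tz, yaw, grip, ...]. A call has 1 to 5 rows; each row is the pose to reach, as a shift and turn from the pose commanded when the call began, along the tool's axes at that moment; what a row does not reach only later rows make up. A row lasts 1/10 s, in which the tool goes at most 50 mm and 8.59 degrees, less where a joint would pass 70% of its speed; a pose out of reach is approached as far as the arm can. A call with a gripper value outside its range is refused whole. The fingers move at their own pace and stop on an object; the grip force is fixed at half the most. Time passes only in rows, so rows that repeat a pose let the fingers close. It gives the time, the measured TCP pose, the force and the opening at its end, in the units of the state.
- readout.read_state(): the state, without advancing time (a new reading comes with each control period).
- vision.get_image(name): name is "scene" or "top"; returns a dict with "frame" (400x640x3 uint8, blue, green, red), "z_map" (400x640 float32, m along the optical axis (not along the pixel's ray), 0 where there is no reading), "intrinsics" (3x3 intrinsics, pixels), "R" (3x3) and "t" (3): a world point X has camera coordinates R X + t. Camera axes: x right, y down, z forward; pixel columns grow to the right and rows downward; lengths in m; the calibration is good to about 2 mm. A picture is of the moment at which its call begins.
- ticket.sign_off(): hands the job in, once; it reports no verdict.
The state is a dict: "t": time; "joint_pos": joint angles; "qd": joint speeds; "tau": joint torques, N m; "tool_pos": TCP position; "ee_rot": TCP orientation; "ft_force": force on the tool from outside, world axes, zero at the start; "ft_torque": the same for the moment, N m; "width": finger opening in m.
Only numpy, scipy, OpenCV 4.12 (cv2) and the standard library are available. Lean on these libraries where they do the work, as an engineer would, in place of code of your own. Each camera call takes 0.05 s, during which the arm holds its last target. There are 200 camera calls.

TASK

Take the top blue panel from the magazine and add it to the pile in the steel tray: with the fingertips on its face, draw it forward off the pile until about 50 mm of it stands out over the magazine's front, still lying flat, then take the projecting part by its two long edges and lay the panel squarely on top of the pile in the tray, the same way up. The coating marks easily: press gently, feel for the top of the pile before letting go so that the panel does not drop, and leave the other panels and everything else on the bench where they are.

Things in the scene. Friction and masses are not known exactly. Their poses are not given: they have to be found in the camera images.
- magazine: Fixed panel holder, 134 (x) by 82 (y) by 74 mm high, origin under its centre on the bench. Grey base 22 mm high; 4 mm aluminium walls at both sides (68 mm apart) and back (+x), higher than the panels. Open top; open front (-x, roughly towards the robot) but for a 30 mm high lip. Panels lie along x, 2 mm clear of the side walls; the top panel's face is 46 to 64 mm above the bench.
- magazine_front (a point): Middle of the top edge of the lip at the open front of the magazine, on its outer face, 65 mm in front of the magazine's centre, 30 mm above the bench; axes of the magazine.
- panel_center (a point): Centre of the top panel in the magazine, the one to move: aluminium, 120 (x) by 64 (y) by 6 mm thick, blue upper face (z is its upward normal), 0.09 to 0.17 kg, loose. Friction about 0.35 on the panel below. Its front end starts about 5 mm behind the outer face of the lip. Pressed with 8 to 12 N by closed fingertips on its middle or rear half it follows them.
- panel_next_center (a point): Centre of the panel right under it in the magazine, the same size, also loose; it must stay there.
- tray: Fixed shallow pressed-steel tray, 190 mm long (x), 130 mm wide (y), rim 12 mm high; origin under its centre on the bench. A pile of 3 to 6 of the same blue panels lies in its middle, lengthwise along the tray's x. The pile does not shift; its height is not given: its top is anywhere from 21 to 39 mm above the bench.
- tray_floor (a point): Centre of the tray's inner floor, 3 mm above the bench, straight below the middle of the pile; axes of the tray.
- block_mid (a point): Bystander: steel hardness reference block, a disc 64 mm across and 16 mm high, half-way up.
- puck_mid (a point): Bystander: black mounted specimen, a disc 32 mm across and 22 mm high, half-way up.
- tweezers_mid (a point): Bystander: steel tweezers 125 mm long, lying flat, 6 mm high.
- jar_mid (a point): Bystander: amber jar 64 mm across and 85 mm high, half-way up.
- washbottle_mid (a point): Bystander: white bottle with a red cap, 68 mm across and 170 mm high, half-way up.
- dish_mid (a point): Bystander: glass dish 90 mm across and 18 mm high, half-way up.
- caliper_mid (a point): Bystander: caliper 235 mm long, lying flat, 14 mm high.
There are look-alikes about, which are no part of the job. Leave any brown or yellow look-alike of the tray alone. What is shaped like the part that bears panel_center but brown is not meant.

How it is judged:
By the outcome, as a careful person would: the job done as asked, in the order asked, and still so for the second after the job is handed in, with the robot touching nothing.
It also fails if it takes over 61 s, if anything falls off the work surface, if the arm or the gripper's body presses on something with over 40 N, if the wrist force passes 120 N, or if a joint passes its speed limit or range.

## Working session

There is one attempt and no reset: what is moved stays moved. The work goes in short steps, Python scripts to look and compute and a tool call to move; the robot and the scene stay as the last step left them, time stands still between calls to the robot, and variables do not carry over. Pictures are saved under pics/ and viewed, about 8 in all and at most 12, crops included, and the job is handed in when it is done.

Besides the shell and the picture viewer there is one more tool, called after "Request:" as name(argument=value, ...) on one line, values as JSON. carry_out: Moves the arm, as the interface text tells. Its arguments: {"type":"object","properties":{"steps":{"type":"array","items":{"type":"number"}}},"required":["steps"]}

```bash
ls; mkdir -p pics
python3 - <<'E'
from cell import readout, vision, env
import cv2,numpy as np
s=readout.read_state();print(s)
for n in("scene","top"):
    d=vision.get_image(n);cv2.imwrite(f"pics/{n}0.png",d["frame"]);np.savez(f"/tmp/{n}0.npz",**d)
    print(d["intrinsics"],d["R"],d["t"])
E
```

```text
pics
{'t': 0.0, 'joint_pos': array([ 5.29816189e+01,  1.04007320e+01,  9.21320339e+01,  1.92834611e-03,
        7.75672238e+01, -1.18181922e+01]), 'qd': array([ 0.03768086,  0.11733344,  0.05866005, -0.07548123, -0.00309244,
       -0.06487472]), 'tau': array([ 6.83279486e-04, -4.33861649e+01, -3.41847789e+01,  7.02353125e-02,
        3.83522327e-02, -1.37210745e-04]), 'tool_pos': array([0.24445143, 0.5198565 , 0.23781835]), 'ee_rot': array([-1.79977679e+02,  9.74846995e-02,  6.47994133e+01]), 'ft_force': array([-0.12449923, -0.26418019, -0.08231564]), 'ft_torque': array([-0.02731941,  0.01744789, -0.02690332]), 'width': 0.0878931723201704}
[[482.23418082   0.         315.14437898]
 [  0.         482.23418082 198.32332688]
 [  0.           0.           1.        ]] [[-0.83417902  0.55147525 -0.00451776]
 [ 0.41153563  0.6170068  -0.67077644]
 [-0.36712912 -0.56140685 -0.74164584]] [ 0.45551475 -0.13167372  1.76622141]
[[449.50569631   0.         317.8468922 ]
 [  0.         449.50569631 192.74234649]
 [  0.           0.           1.        ]] [[-0.02313791 -0.99964977  0.01284457]
 [-0.99533101  0.02182988 -0.09401936]
 [ 0.09370603 -0.01496001 -0.99548751]] [-0.06944016  0.52446031  1.41398656]
```

View pics/top0.png

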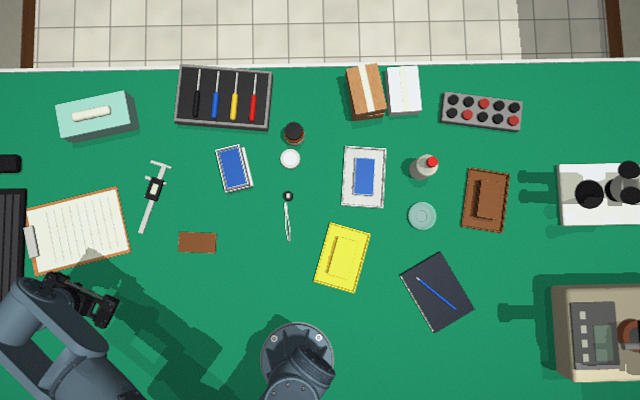

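View pics/scene0.png

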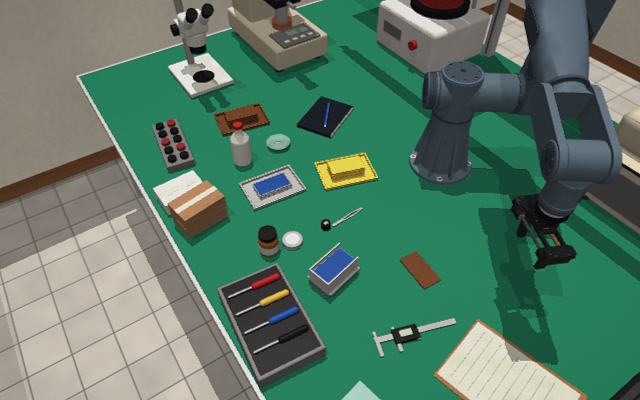

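Candidates in the top view are the blue panel in the magazine (233,168), the blue pile in the steel tray (363,177), a brown panel (197,242), a yellow tray (342,258) and a brown tray (486,200). I choose the panel at (233,168) and the tray at (363,177). Next I'll measure both and check a close crop.

```bash
cat > h.py <<'E'
import numpy as np,cv2
def world(d):
    K,R,t,z=d["intrinsics"],d["R"],d["t"],d["z_map"]
    v,u=np.mgrid[:400,:640]
    c=np.dstack([(u-K[0,2])/K[0,0]*z,(v-K[1,2])/K[1,1]*z,z])
    return (c-t)@R
def proj(d,X):
    c=np.asarray(X)@d["R"].T+d["t"]; p=c@d["intrinsics"].T; return p[:,:2]/p[:,2:]
def blue(d,box):
    f=cv2.cvtColor(d["frame"],cv2.COLOR_BGR2HSV)
    m=(f[...,0]>100)&(f[...,0]<125)&(f[...,1]>130)&(f[...,2]>90)&(d["z_map"]>0)
    b=np.zeros_like(m);u0,u1,v0,v1=box;b[v0:v1,u0:u1]=1
    return m&b
def rect(d,box):
    m=blue(d,box);X=world(d)[m];z=np.median(X[:,2]);X=X[abs(X[:,2]-z)<.006]
    r=cv2.minAreaRect((X[:,:2]*1000).astype(np.float32))
    return len(X),r,z
E
python3 - <<'E'
from h import *
dd={n:dict(np.load(f"/tmp/{n}0.npz")) for n in("scene","top")}
B={"top":{"mag":(205,260,135,200),"tray":(335,395,140,215)},"scene":{"mag":(300,370,235,300),"tray":(235,310,160,210)}}
for n in B:
  for k in B[n]: print(n,k,rect(dd[n],B[n][k]))
a=dd["top"]["frame"][130:220,200:400];b=dd["scene"]["frame"][155:305,230:380]
a=cv2.resize(a,None,fx=4,fy=4,interpolation=2);b=cv2.resize(b,(240,240),interpolation=2)
c=np.zeros((600,800,3),np.uint8);c[:360]=a;c[360:,:240]=b
cv2.imwrite("pics/c1.png",c)
X=world(dd["top"])
# walls profile: heights > panel near magazine
for n,box in(("top",(205,260,135,200)),("top",(330,395,135,215))):
  u0,u1,v0,v1=box;P=X[v0:v1,u0:u1].reshape(-1,3)
  Q=P[P[:,2]>(.066 if u0<300 else .006)];print(len(Q),cv2.minAreaRect((Q[:,:2]*1000).astype(np.float32)),np.percentile(Q[:,2],[5,50,95]))
E
```

```text
top mag (631, ((605.3685302734375, 186.40234375), (115.0462646484375, 59.19132614135742), 13.437735557556152), np.float64(0.06090612843020031))
top tray (573, ((574.316162109375, -232.05722045898438), (57.27061080932617, 114.12763977050781), 84.97473907470703), np.float64(0.022834171422471926))
scene mag (610, ((604.2432861328125, 185.20501708984375), (113.41801452636719, 57.499515533447266), 13.63585376739502), np.float64(0.06008545143161901))
scene tray (382, ((574.450439453125, -231.07601928710938), (63.37596130371094, 114.45460510253906), 85.23607635498047), np.float64(0.021651347754515236))
211 ((507.41064453125, 110.08883666992188), (397.2379455566406, 121.06307220458984), 37.91300582885742) [0.06645841 0.07273984 1.4578073 ]
1585 ((537.502197265625, -215.698486328125), (231.6560821533203, 364.9377746582031), 76.2086181640625) [0.00641774 0.01716921 0.02757677]
```

View pics/c1.png

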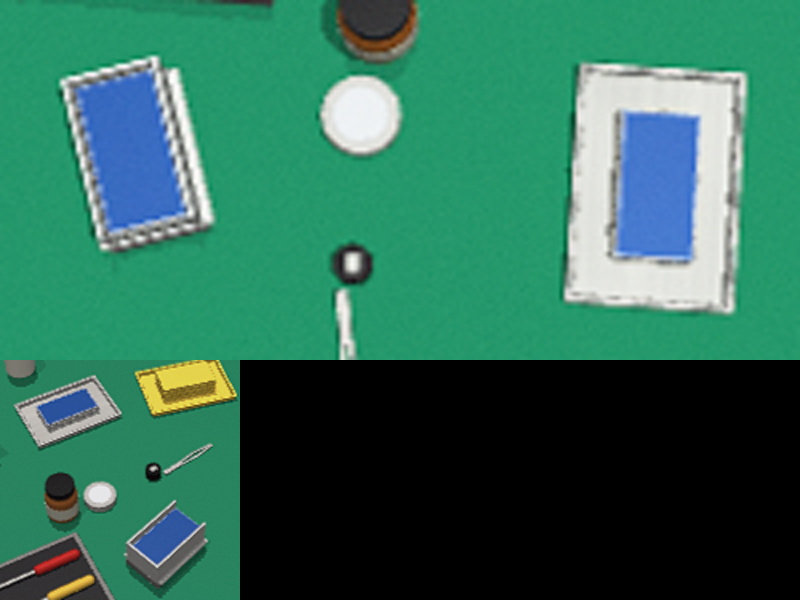

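The crop confirms both: the blue panel in the grey magazine with its open front at the lower end, and the steel tray with its blue pile. Before planning I'll check the clearance to the bottle and jar.

Run:
```python
from h import *
d=dict(np.load("/tmp/top0.npz"));X=world(d)
def rep(n,box,lo,hi):
  u0,u1,v0,v1=box;P=X[v0:v1,u0:u1].reshape(-1,3);Q=P[(P[:,2]>lo)&(P[:,2]<hi)]
  print(n,len(Q),cv2.minAreaRect((Q[:,:2]*1000).astype(np.float32)),np.percentile(Q[:,2],[50,98]))
rep("bottle",(405,445,148,185),.05,.2);rep("jar",(280,308,118,148),.05,.12)
rep("magwalls",(210,258,140,200),.067,.085);rep("mag all",(210,258,140,200),.035,.085)
rep("tray",(335,392,140,215),.005,.03)
rep("brownpanel",(175,220,228,258),.002,.2)
print("pile heights",np.percentile(X[blue(d,(335,395,140,215))][:,2],[10,50,90]),"panel",np.percentile(X[blue(d,(205,260,135,200))][:,2],[10,50,90]))
print("bench z",np.median(X[200:220,240:270,2]),np.median(X[215:225,385:400,2]))
```

```text
bottle 482 ((593.07080078125, -409.93585205078125), (66.9193115234375, 61.75975799560547), 36.48310470581055) [0.11764995 0.17351328]
jar 321 ((712.3755493164062, -7.8147735595703125), (59.60844802856445, 57.593780517578125), 51.98930358886719) [0.0838046  0.09035055]
magwalls 177 ((607.1727294921875, 186.75465393066406), (129.0640106201172, 77.04862213134766), 12.797306060791016) [0.07295424 0.07946415]
mag all 1083 ((606.3417358398438, 186.05450439453125), (130.83853149414062, 78.26241302490234), 12.666942596435547) [0.06131525 0.07588311]
tray 1732 ((573.9791870117188, -230.68821716308594), (184.34764099121094, 243.89564514160156), 88.4847640991211) [0.0143577  0.02763721]
brownpanel 805 ((373.2604064941406, 309.7063293457031), (142.83033752441406, 92.50634765625), 88.65365600585938) [0.00573442 0.01244307]
pile heights [0.01899171 0.02283417 0.02710277] panel [0.05711492 0.06090613 0.06468357]
bench z -0.000449192301476427 0.00047019609319120983
```

Request:
carry_out(steps=[-0.067,0.237,0,-38.2,255,-0.067,0.237,0,-38.2,255,-0.067,0.237,0,-38.2,255,-0.067,0.237,0,-38.2,255,-0.067,0.237,0,-38.2,255])

```text
t: 0.6
tool_pos: [0.4213, 0.3664, 0.2384]
ee_rot: [-180.0, -0.0, 103.4]
ft_force: [-0.2, 1.1, -0.5]
width: 0.0497
```

```bash
cat > go.py <<'E'
import sys,numpy as np
from cell import readout
from scipy.spatial.transform import Rotation as R
s=readout.read_state();a=list(map(float,sys.argv[1:]))
r=R.from_euler('xyz',s["ee_rot"],degrees=True)
print("t",s["t"],"pos",s["tool_pos"].round(4),"rot",s["ee_rot"].round(2),"F",s["ft_force"].round(2),"w",round(s["width"],4))
print("shift",r.inv().apply(np.array(a[:3])-s["tool_pos"]).round(4),"turn",((s["ee_rot"][2]-a[3]+180)%360-180).round(2))
E
python3 go.py .6245 .1905 .11 103
```

```text
t 0.6 pos [0.4213 0.3664 0.2384] rot [-179.96   -0.    103.36] F [-0.19  1.07 -0.52] w 0.0497
shift [-0.2181  0.1571  0.1283] turn 0.36
```

Request:
carry_out(steps=[-0.218,0.157,0.09,0,255,-0.218,0.157,0.09,0,255,-0.218,0.157,0.09,0,255,-0.218,0.157,0.09,0,255,-0.218,0.157,0.09,0,255])

```text
t: 1.1
tool_pos: [0.5999, 0.2097, 0.1582]
ee_rot: [-180.0, -0.0, 103.0]
ft_force: [0.5, 0.6, 0.5]
width: 0.0101
```

Request:
carry_out(steps=[0,0,0,0,255,0,0,0,0,255])

```text
t: 1.3
tool_pos: [0.5987, 0.2103, 0.1579]
ee_rot: [-179.8, -0.0, 102.9]
ft_force: [-0.7, 1.1, 0.4]
width: 0.0004
```

```bash
python3 go.py .6245 .1905 .075 103
```

```text
t 1.3 pos [0.5987 0.2103 0.1579] rot [-1.7985e+02 -3.0000e-02  1.0287e+02] F [-0.66  1.09  0.42] w 0.0004
shift [-0.0251  0.021   0.0828] turn -0.13
```

Request:
carry_out(steps=[-0.025,0.021,0.02,0,255,-0.025,0.021,0.06,0,255,-0.025,0.021,0.073,0,255,-0.025,0.021,0.073,0,255,-0.025,0.021,0.073,0,255])

```text
t: 1.8
tool_pos: [0.6248, 0.193, 0.0876]
ee_rot: [180.0, -0.0, 103.1]
ft_force: [0.9, -0.1, -0.4]
width: 0.0004
```

```bash
python3 go.py .6245 .1905 .06 103
python3 - <<'E'
from h import *
from cell import vision
d=vision.get_image("top");e=vision.get_image("scene")
a=cv2.resize(d["frame"][120:210,185:285],None,fx=5,fy=5,interpolation=2)
b=cv2.resize(e["frame"][200:320,290:370],(300,450),interpolation=2)
cv2.imwrite("pics/c2.png",np.hstack([a,b]))
E
```

```text
t 1.8 pos [0.6248 0.193  0.0876] rot [ 1.7996e+02 -1.0000e-02  1.0310e+02] F [ 0.92 -0.1  -0.42] w 0.0004
shift [-0.0024 -0.0009  0.0276] turn 0.1
```

View pics/c2.png

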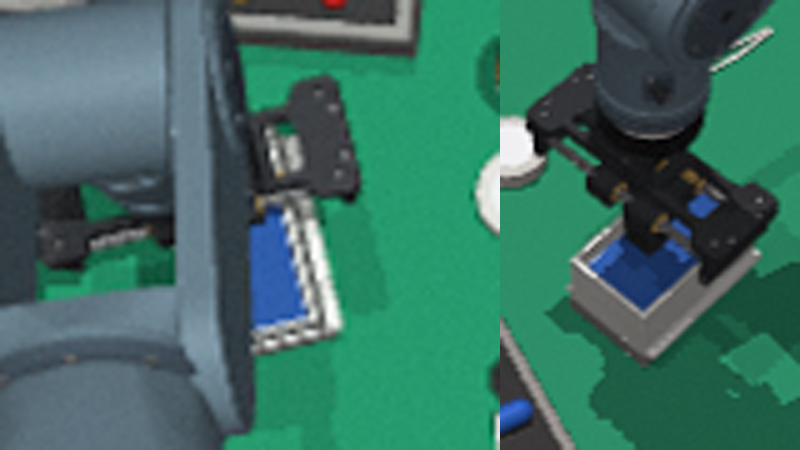

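The fingers sit centred over the blue panel, inside the walls (about (650,225) in the crop). Now I'll go down and feel for the face.

Request:
carry_out(steps=[-0.0015,0,0.01,0,255,-0.0015,0,0.02,0,255,-0.0015,0,0.022,0,255,-0.0015,0,0.022,0,255])

```text
t: 2.3
tool_pos: [0.6246, 0.1901, 0.0632]
ee_rot: [-179.9, -0.0, 103.0]
ft_force: [0.3, 0.3, -0.4]
width: 0.0009
```

Request:
carry_out(steps=[0,0,0.001,0,255,0,0,0.002,0,255,0,0,0.002,0,255])

```text
t: 2.6
tool_pos: [0.6255, 0.1902, 0.0624]
ee_rot: [180.0, 0.0, 103.0]
ft_force: [0.1, -0.7, -0.1]
width: 0.0004
```

Request:
carry_out(steps=[0,0,0.001,0,255,0,0,0.001,0,255])

```text
t: 2.8
tool_pos: [0.6255, 0.1903, 0.0615]
ee_rot: [180.0, 0.0, 103.0]
ft_force: [-0.7, 0.1, -0.5]
width: 0.0002
```

Request:
carry_out(steps=[0,0,0.001,0,255,0,0,0.001,0,255])

```text
t: 3.0
tool_pos: [0.6257, 0.1903, 0.0614]
ee_rot: [180.0, 0.0, 103.0]
ft_force: [-2.2, -0.8, 5.3]
width: 0.0003
```

Request:
carry_out(steps=[0,0,0.0005,0,255,0,0,0.0005,0,255])

```text
t: 3.2
tool_pos: [0.6258, 0.1903, 0.0613]
ee_rot: [179.9, 0.0, 103.0]
ft_force: [-2.9, -0.7, 9.1]
width: 0.0003
```

Request:
carry_out(steps=[0,-0.002,0.0001,0,255,0,-0.004,0.0001,0,255,0,-0.007,0.0001,0,255,0,-0.01,0.0001,0,255,0,-0.013,0.0001,0,255])

```text
t: 3.7
tool_pos: [0.6145, 0.1875, 0.0613]
ee_rot: [179.8, 0.0, 103.0]
ft_force: [2.1, 0.6, 5.6]
width: 0.0005
```

```bash
python3 go.py .5709 .1779 .061 103
python3 - <<'E'
from h import *
from cell import vision
e=vision.get_image("scene");o=dict(np.load("/tmp/scene0.npz"))
f=lambda x:cv2.resize(x["frame"][230:310,300:370],(420,480),interpolation=2)
cv2.imwrite("pics/c3.png",np.hstack([f(o)[:,:380],f(e)]))
E
```

```text
t 3.7 pos [0.6145 0.1875 0.0613] rot [1.7975e+02 2.0000e-02 1.0299e+02] F [2.15 0.62 5.59] w 0.0005
shift [ 0.0005 -0.0446  0.0001] turn -0.01
```

View pics/c3.png

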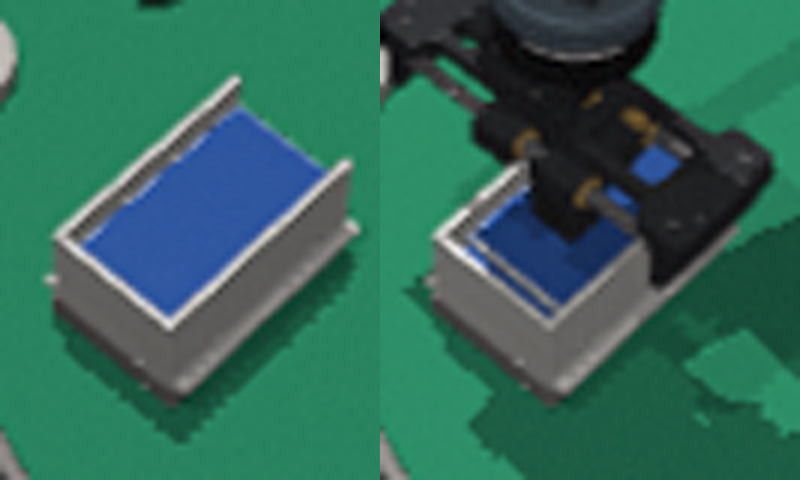

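The top panel follows: a strip of the next panel now shows at the rear (480,255 in the crop). I'll continue with slightly more press.

Request:
carry_out(steps=[0,0,0.0005,0,255,0,-0.002,0.0005,0,255,0,-0.005,0.0005,0,255,0,-0.008,0.0005,0,255,0,-0.011,0.0005,0,255])

```text
t: 4.25
tool_pos: [0.6043, 0.1851, 0.0613]
ee_rot: [179.7, 0.0, 103.0]
ft_force: [3.0, 0.9, 6.7]
width: 0.0003
```

Request:
carry_out(steps=[0,-0.003,0.0001,0,255,0,-0.006,0.0001,0,255,0,-0.009,0.0001,0,255,0,-0.012,0.0001,0,255,0,-0.014,0.0001,0,255])

```text
t: 4.75
tool_pos: [0.5908, 0.1819, 0.0613]
ee_rot: [179.7, 0.0, 103.0]
ft_force: [3.1, -0.3, 7.6]
width: 0.0002
```

```bash
cat >> go.py <<'E'
u=np.array([np.cos(np.radians(13)),np.sin(np.radians(13))]);d=s["tool_pos"][:2]-np.array([.6258,.1903])
print("drawn",-d@u*1000,"side",1000*(d@[-u[1],u[0]]))
E
python3 go.py .5722 .1779 .061 103
```

```text
t 4.75 pos [0.5908 0.1819 0.0613] rot [1.7966e+02 3.0000e-02 1.0299e+02] F [ 3.11 -0.35  7.59] w 0.0002
shift [ 0.0002 -0.0191  0.0002] turn -0.01
drawn 35.96433987702739 side -0.26777377988483275
```

Request:
carry_out(steps=[0,-0.003,0.0002,0,255,0,-0.006,0.0002,0,255,0,-0.009,0.0002,0,255,0,-0.012,0.0002,0,255,0,-0.014,0.0002,0,255])

```text
t: 5.25
tool_pos: [0.5775, 0.1788, 0.0613]
ee_rot: [179.6, 0.0, 103.0]
ft_force: [3.2, 0.8, 8.4]
width: 0.0002
```

```bash
python3 go.py .5722 .1779 .061 103;python3 - <<'E'
from h import *
from cell import vision
e=vision.get_image("scene");o=vision.get_image("top")
np.savez("/tmp/s1.npz",**e)
cv2.imwrite("pics/c4.png",np.hstack([cv2.resize(o["frame"][130:220,195:265],(350,450),interpolation=2),cv2.resize(e["frame"][220:310,300:390],(450,450),interpolation=2)]))
E
```

```text
t 5.25 pos [0.5775 0.1788 0.0613] rot [1.7963e+02 4.0000e-02 1.0299e+02] F [3.23 0.85 8.44] w 0.0002
shift [ 0.0003 -0.0053  0.0003] turn -0.01
drawn 49.678768672535874 side -0.31973807981940106
```

View pics/c4.png

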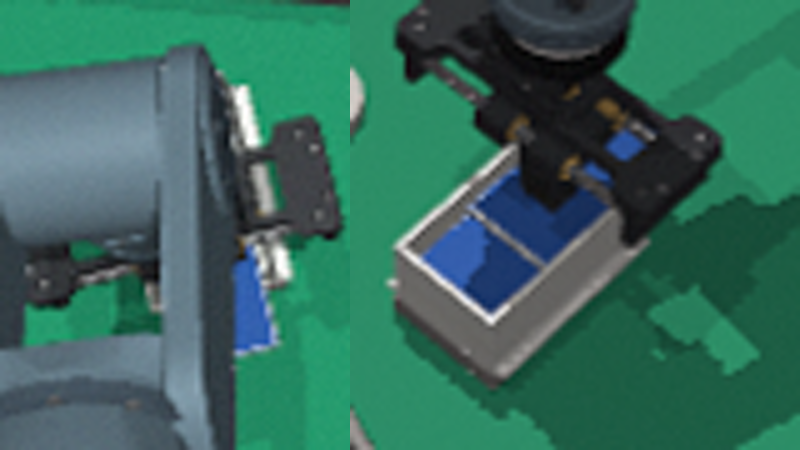

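The panel slides out straight and the next panel stays at the back. It has about 4 mm still to go, then I'll lift off slowly.

Request:
carry_out(steps=[0,-0.002,0,0,255,0,-0.004,0,0,255,0,-0.004,0,0,255,0,-0.004,0,0,255])

```text
t: 5.75
tool_pos: [0.5734, 0.1779, 0.0613]
ee_rot: [179.7, 0.0, 103.0]
ft_force: [3.1, 0.2, 8.6]
width: 0.0002
```

Request:
carry_out(steps=[0,0,-0.001,0,255,0,0,-0.002,0,255,0,0,-0.005,0,255,0,0,-0.015,0,255,0,0,-0.05,0,255])

```text
t: 6.25
tool_pos: [0.5673, 0.1772, 0.1056]
ee_rot: [-179.5, -0.1, 103.0]
ft_force: [1.1, 0.1, -0.5]
width: 0.0004
```

```bash
python3 go.py .5 .16 .15 103;python3 - <<'E'
from h import *
from cell import vision
e=vision.get_image("scene")
print(rect(e,(300,390,215,300)))
E
```

```text
t 6.25 pos [0.5673 0.1772 0.1056] rot [-1.7949e+02 -6.0000e-02  1.0300e+02] F [ 1.12  0.08 -0.54] w 0.0004
shift [-0.0016 -0.0698 -0.0437] turn -0.0
drawn 59.97035096852209 side 0.41956688804020703
(523, ((581.4624633789062, 180.48745727539062), (155.6302490234375, 57.440731048583984), 13.13696575164795), np.float64(0.058209044213458655))
```

Request:
carry_out(steps=[0,-0.05,-0.044,0,30,0,-0.1,-0.044,0,30,0,-0.14,-0.044,0,30,0,-0.14,-0.044,0,30,0,-0.14,-0.044,0,30])

```text
t: 6.8
tool_pos: [0.4336, 0.1461, 0.1535]
ee_rot: [179.9, 0.0, 103.0]
ft_force: [0.1, -0.2, 0.0]
width: 0.0384
```

```bash
python3 go.py .523 .167 .15 103;python3 - <<'E'
from h import *
from cell import vision
e=vision.get_image("scene");o=vision.get_image("top")
for n,x,b in(("s",e,(300,390,215,300)),("t",o,(205,265,135,230))):
  n_,r,z=rect(x,b);print(n_,r,z,(cv2.boxPoints(r)-[605,186])@np.array([[.974,-.225],[.225,.974]]))
cv2.imwrite("pics/c5.png",np.hstack([cv2.resize(o["frame"][130:220,195:265],(350,450),interpolation=2),cv2.resize(e["frame"][220:310,300:390],(450,450),interpolation=2)]))
E
```

```text
t 6.8 pos [0.4336 0.1461 0.1535] rot [1.7994e+02 1.0000e-02 1.0300e+02] F [ 0.14 -0.17  0.  ] w 0.0384
shift [0.0002 0.0918 0.0036] turn 0.0
drawn 197.1854379246182 side 0.19834206848375752
777 ((576.7020263671875, 178.0484161376953), (167.6483917236328, 61.8707160949707), 12.356867790222168) 0.058999454472418195 [[-112.78966852   30.49628848]
 [-113.49197824  -31.34882755]
 [  54.08697342  -33.25187885]
 [  54.78928314   28.59323718]]
694 ((578.7868041992188, 180.18226623535156), (167.67913818359375, 60.080101013183594), 11.959866523742676) 0.05923608648323958 [[-110.08783736   31.78838705]
 [-111.18593361  -28.26067239]
 [  56.40655174  -31.32539432]
 [  57.50464799   28.72366513]]
```

View pics/c5.png

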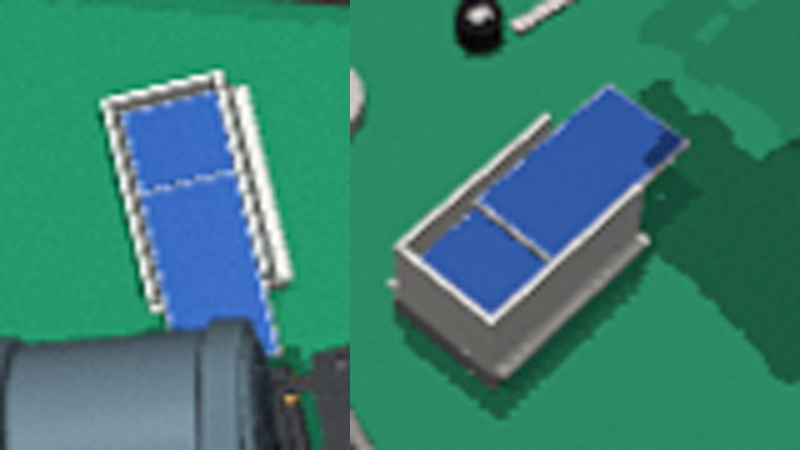

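The panel lies flat. Its front end is about 113.5 mm ahead of the magazine's centre, so about 49 mm projects past the lip, and the next panel is in place. Now I'll position for the edge grasp.

Request:
carry_out(steps=[0,0.03,0,0,30,0.0006,0.06,0,0,30,0.0006,0.085,0,0,30,0.0006,0.092,0,0,30,0.0006,0.092,0,0,30])

```text
t: 7.4
tool_pos: [0.5251, 0.1676, 0.1524]
ee_rot: [-180.0, -0.0, 103.0]
ft_force: [-0.7, -0.5, 0.4]
width: 0.0774
```

Request:
carry_out(steps=[0,0,0.02,0,30,0,0,0.05,0,30,0,0,0.07,0,30,0,0,0.075,0,30,0,0,0.075,0,30])

```text
t: 7.9
tool_pos: [0.5229, 0.1673, 0.0773]
ee_rot: [-179.9, -0.0, 103.0]
ft_force: [0.4, -0.3, -0.4]
width: 0.0778
```

```bash
python3 go.py .5232 .1675 .043 103;python3 - <<'E'
from h import *
from cell import vision
e=vision.get_image("scene")
cv2.imwrite("pics/c6.png",cv2.resize(e["frame"][200:310,300:400],(550,600),interpolation=2))
E
```

```text
t 7.9 pos [0.5229 0.1673 0.0773] rot [-1.7988e+02 -1.0000e-02  1.0301e+02] F [ 0.42 -0.34 -0.41] w 0.0778
shift [0.0001 0.0005 0.0343] turn 0.01
drawn 105.48169788980184 side 0.7455572407918596
```

View pics/c6.png

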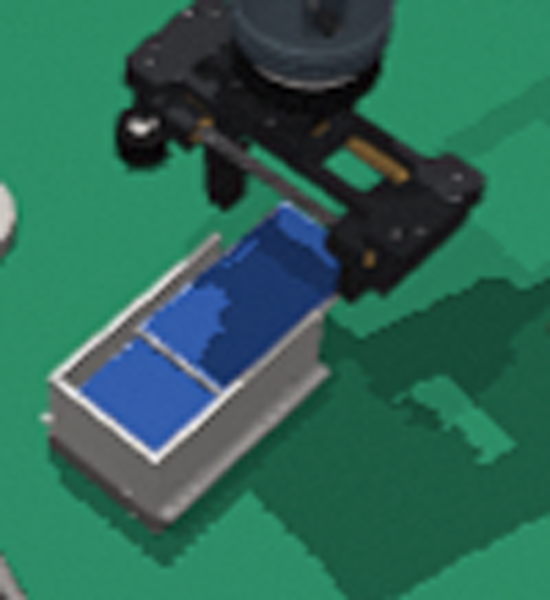

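The open fingers straddle the projecting end: the left finger is at (225,190) in the crop, and the right is hidden by the body at (380,260). I'll go down with 7 mm of clearance per side, watching the force.

Request:
carry_out(steps=[0,0,0.006,0,30,0,0,0.012,0,30,0,0,0.02,0,30,0,0,0.02,0,30])

```text
t: 8.35
tool_pos: [0.523, 0.1673, 0.0568]
ee_rot: [-179.9, -0.0, 103.0]
ft_force: [-0.1, 0.1, -0.2]
width: 0.0779
```

Request:
carry_out(steps=[0,0,0.008,0,30,0,0,0.014,0,30,0,0,0.014,0,30,0,0,0.014,0,30])

```text
t: 8.75
tool_pos: [0.5237, 0.1674, 0.0436]
ee_rot: [-180.0, -0.0, 103.0]
ft_force: [0.9, 0.3, 0.4]
width: 0.0779
```

Request:
carry_out(steps=[0,0,0,0,45,0,0,0,0,55,0,0,0,0,60,0,0,0,0,62,0,0,0,0,64])

```text
t: 9.25
tool_pos: [0.5239, 0.1675, 0.044]
ee_rot: [180.0, -0.0, 103.0]
ft_force: [-0.3, 0.5, -1.0]
width: 0.0661
```

Request:
carry_out(steps=[0,0,0,0,68,0,0,0,0,70,0,0,0,0,72,0,0,0,0,74,0,0,0,0,76])

```text
t: 9.75
tool_pos: [0.5239, 0.1675, 0.0439]
ee_rot: [-180.0, -0.0, 103.0]
ft_force: [-0.5, 0.9, 0.8]
width: 0.0631
```

Request:
carry_out(steps=[0,0,0,0,100,0,0,0,0,140,0,0,0,0,200,0,0,0,0,255,0,0,0,0,255])

```text
t: 10.25
tool_pos: [0.5239, 0.1674, 0.0439]
ee_rot: [180.0, -0.0, 103.0]
ft_force: [-1.3, 0.6, 0.9]
width: 0.0635
```

Gripped at 63.5 mm against the 64 mm panel width. Now the lift.

Request:
carry_out(steps=[0,0,-0.002,0,255,0,0,-0.005,0,255,0,0,-0.01,0,255,0,0,-0.02,0,255,0,0,-0.035,0,255])

```text
t: 10.75
tool_pos: [0.5234, 0.1673, 0.0793]
ee_rot: [-179.9, -0.0, 103.0]
ft_force: [-0.2, -0.3, -1.7]
width: 0.0635
```

Request:
carry_out(steps=[0,0,-0.02,0,255,0,0,-0.04,0,255,0,0,-0.06,0,255,0,0,-0.07,0,255,0,0,-0.07,0,255])

```text
t: 11.25
tool_pos: [0.5253, 0.1676, 0.1514]
ee_rot: [179.7, 0.0, 103.0]
ft_force: [1.3, -0.5, -1.8]
width: 0.0636
```

```bash
python3 go.py .5444 -.229 .15 85;python3 - <<'E'
from h import *
from cell import vision
e=vision.get_image("scene");o=vision.get_image("top")
cv2.imwrite("pics/c7.png",np.hstack([cv2.resize(o["frame"][130:230,195:275],(400,500),interpolation=2),cv2.resize(e["frame"][190:310,300:396],(400,500),interpolation=2)]))
X=world(e);m=blue(e,(290,390,190,310));P=X[m];u=np.array([.974,.225]);s=(P[:,:2]-[.605,.186])@u
for lo in np.arange(-.12,.07,.015):
  q=P[(s>lo)&(s<=lo+.015)]
  if len(q)>4: print(round(lo,3),len(q),np.percentile(q[:,2],[10,50,90]).round(4))
E
```

```text
t 11.25 pos [0.5253 0.1676 0.1514] rot [1.7975e+02 4.0000e-02 1.0301e+02] F [ 1.35 -0.53 -1.81] w 0.0636
shift [-0.3907 -0.0707  0.0013] turn 18.01
drawn 103.02511263342046 side 0.4859085837634579
-0.12 11 [0.166  0.1687 0.1693]
-0.105 7 [0.1664 0.1668 0.1689]
-0.09 13 [0.1654 0.1674 0.1701]
-0.075 71 [0.1647 0.1677 0.1706]
-0.06 104 [0.0561 0.1673 0.1695]
-0.045 102 [0.0537 0.167  0.1704]
-0.03 131 [0.0528 0.1659 0.1696]
-0.015 177 [0.0518 0.1644 0.1698]
0.0 106 [0.0506 0.0544 0.169 ]
0.015 83 [0.0523 0.0547 0.057 ]
0.03 91 [0.0514 0.0541 0.0572]
0.045 34 [0.0516 0.0543 0.0571]
```

View pics/c7.png

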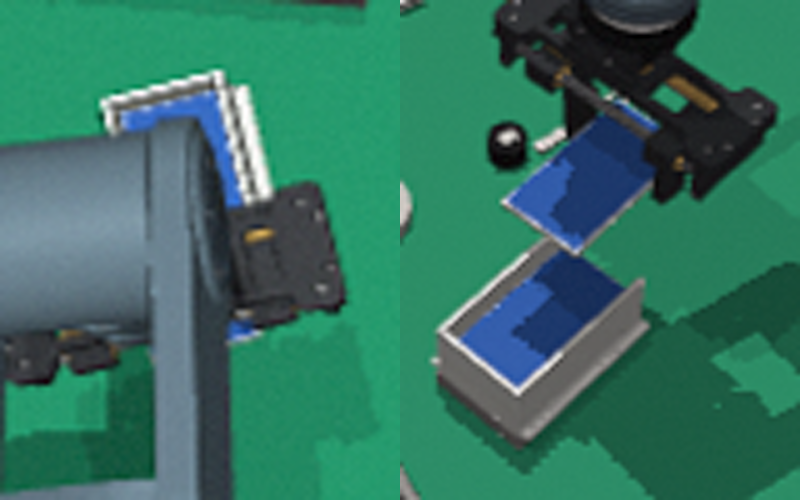

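The panel is held level (top face at 0.167 m along its whole length), and the next panel sits undisturbed in the magazine. Now to the tray.

Request:
carry_out(steps=[-0.02,0,0,2,255,-0.06,-0.01,0,6,255,-0.105,-0.02,0,10,255,-0.15,-0.03,0,14,255,-0.195,-0.035,0,18,255])

```text
t: 11.85
tool_pos: [0.5322, -0.0317, 0.1474]
ee_rot: [-179.8, -0.0, 84.9]
ft_force: [0.2, 0.8, -1.7]
width: 0.0634
```

```bash
python3 go.py .5448 -.229 .15 85
```

```text
t 11.85 pos [ 0.5322 -0.0317  0.1474] rot [-1.7984e+02 -3.0000e-02  8.4860e+01] F [ 0.23  0.85 -1.71] w 0.0634
shift [-0.1954  0.0302 -0.0027] turn -0.14
drawn 141.15381771775535 side -195.25455440524107
```

Request:
carry_out(steps=[-0.04,0.01,0,0,255,-0.085,0.02,0,0,255,-0.13,0.025,0,0,255,-0.165,0.03,0,0,255,-0.195,0.03,0,0,255])

```text
t: 12.35
tool_pos: [0.5458, -0.2293, 0.1473]
ee_rot: [-179.9, -0.1, 84.9]
ft_force: [0.2, 0.1, -1.1]
width: 0.0629
```

Request:
carry_out(steps=[0,0,0.02,0,255,0,0,0.05,0,255,0,0,0.08,0,255,0,0,0.09,0,255,0,0,0.09,0,255])

```text
t: 12.85
tool_pos: [0.5447, -0.2261, 0.0562]
ee_rot: [-179.7, -0.2, 85.0]
ft_force: [0.6, 0.1, -0.4]
width: 0.0635
```

```bash
python3 go.py .5448 -.229 .06 85;python3 - <<'E'
from h import *
from cell import vision
e=vision.get_image("scene");o=vision.get_image("top");np.savez("/tmp/s2.npz",**e)
cv2.imwrite("pics/c8.png",np.hstack([cv2.resize(o["frame"][130:220,320:400],(400,450),interpolation=2),cv2.resize(e["frame"][130:220,230:310],(400,450),interpolation=2)]))
for n,x,b in(("s",e,(230,320,130,215)),("t",o,(335,395,140,215))):
  X=world(x);P=X[blue(x,b)];P=P[P[:,2]>.05];a=np.radians(-5);Q=(P[:,:2]-[.5744,-.2316])@np.array([[np.cos(a),-np.sin(a)],[np.sin(a),np.cos(a)]])
  if len(P)>9: print(n,len(P),np.median(P[:,2]),"x",np.percentile(Q[:,0],[1,99]),"y",np.percentile(Q[:,1],[1,99]),cv2.minAreaRect((P[:,:2]*1000).astype(np.float32)))
E
```

```text
t 12.85 pos [ 0.5447 -0.2261  0.0562] rot [-1.7972e+02 -1.6000e-01  8.5000e+01] F [ 0.57  0.13 -0.41] w 0.0635
shift [-0.0029  0.0003 -0.0038] turn 0.0
drawn 172.67093162806623 side -387.4911358115073
s 259 0.07224075730578099 x [-0.01513391  0.05588027] y [-0.03027914  0.0315095 ] ((592.080810546875, -230.57913208007812), (66.25584411621094, 79.57881164550781), 88.571044921875)
t 61 0.07606668561930782 x [-0.0576714  -0.00806466] y [-0.0275003   0.04512951] ((529.0432739257812, -216.5274658203125), (73.74891662597656, 47.79460906982422), 50.0942268371582)
```

View pics/c8.png

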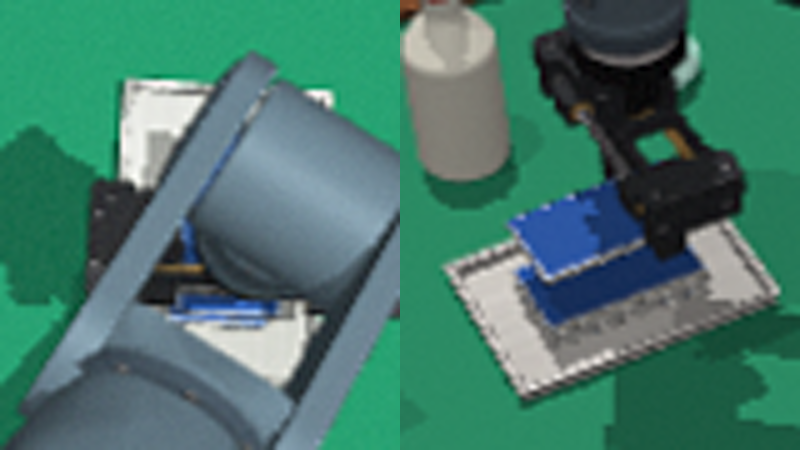

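The held panel hovers aligned over the pile in the tray, and the wash bottle is well clear. I'll let it settle, then compare its edges with the pile's by the same measure.

Request:
carry_out(steps=[0,0,0,0,255,0,0,0,0,255,0,0,0,0,255])

```text
t: 13.25
tool_pos: [0.5472, -0.2277, 0.0601]
ee_rot: [179.9, 0.1, 85.0]
ft_force: [0.4, -1.1, -1.8]
width: 0.0633
```

```bash
python3 go.py .5448 -.229 .06 85;python3 - <<'E'
from h import *
from cell import vision
e=vision.get_image("scene");o=dict(np.load("/tmp/scene0.npz"));a=np.radians(-5)
M=np.array([[np.cos(a),-np.sin(a)],[np.sin(a),np.cos(a)]])
for n,x,lo,hi,z in(("held",e,.05,.1,.0737),("pile",o,.014,.04,.021)):
  b=blue(x,(230,320,130,215));X=world(x);m=b&(X[...,2]>lo)&(X[...,2]<hi)
  # intersect rays with known plane for less noise
  K,R,t=x["intrinsics"],x["R"],x["t"];v,u=np.nonzero(m);zz=np.median(X[m][:,2])
  r=np.c_[(u-K[0,2])/K[0,0],(v-K[1,2])/K[1,1],np.ones(len(u))]@R;C=-R.T@t
  P=C+r*((zz-C[2])/r[:,2])[:,None];Q=(P[:,:2]-[.5744,-.2316])@M*1000
  print(n,len(u),zz,"x",np.percentile(Q[:,0],[.5,2,98,99.5]).round(1),"y",np.percentile(Q[:,1],[.5,2,98,99.5]).round(1))
  # lateral edges by x-slices (slope = yaw error), 
  xs=np.arange(-10,50,6);E=[(x0,*np.percentile(Q[abs(Q[:,0]-x0)<4,1],[3,97])) for x0 in xs];E=np.array(E)
  print(" yaw slopes deg",np.degrees(np.polyfit(E[:,0],E[:,1],1)[0]).round(1),np.degrees(np.polyfit(E[:,0],E[:,2],1)[0]).round(1),"mid",E[:,1:].mean().round(2))
  ys=np.arange(-24,25,6);F=np.array([(y0,np.percentile(Q[abs(Q[:,1]-y0)<4,0],97)) for y0 in ys]);print(" rear edge",F[:,1].mean().round(1),"slope",np.degrees(np.polyfit(F[:,0],F[:,1],1)[0]).round(1))
E
```

```text
t 13.25 pos [ 0.5472 -0.2277  0.0601] rot [1.799e+02 6.000e-02 8.501e+01] F [ 0.36 -1.05 -1.81] w 0.0633
shift [-0.0015 -0.0023  0.0001] turn 0.01
drawn 170.56067611304587 side -389.5769276642009
held 264 0.07637310195846492 x [-14.9 -12.6  57.4  58.4] y [-28.5 -27.   28.8  29.8]
 yaw slopes deg 2.9 1.5 mid 1.15
 rear edge 56.1 slope -3.2
pile 389 0.02169407634864137 x [-56.2 -54.4  54.6  56.2] y [-26.5 -25.5  29.1  29.9]
 yaw slopes deg -0.3 -0.1 mid 1.58
 rear edge 52.5 slope -4.7
```

Request:
carry_out(steps=[0,-0.0024,0.005,0,255,0,-0.0024,0.015,0,255,0,-0.0024,0.027,0,255,0,-0.0024,0.036,0,255,0,-0.0024,0.039,0,255])

```text
t: 13.8
tool_pos: [0.544, -0.2269, 0.0211]
ee_rot: [-179.9, -0.1, 85.0]
ft_force: [-13.2, 7.1, 39.7]
width: 0.0628
```

Request:
carry_out(steps=[0,0,0,0,255,0,0,0,0,255,0,0,0,0,255])

```text
t: 14.1
tool_pos: [0.5439, -0.2268, 0.0216]
ee_rot: [-179.9, -0.0, 85.0]
ft_force: [-8.8, 4.5, 22.2]
width: 0.0635
```

Request:
carry_out(steps=[0,0,0.001,0,255,0,0,0.002,0,255,0,0,0.003,0,255,0,0,0.003,0,255])

```text
t: 14.5
tool_pos: [0.5442, -0.227, 0.021]
ee_rot: [-179.9, -0.0, 85.1]
ft_force: [-17.1, 7.5, 42.3]
width: 0.0634
```

The force came 10 mm early. The fingertips reach about 11 mm below the panel and are standing on the pile's own edges, because the gap equals the panel width. So I'm backing off. The remedy is to lay the panel on the pile shifted forward, so the fingers hang clear in front of it, then take it again at the very tips.

Request:
carry_out(steps=[0,0,-0.003,0,255,0,0,-0.01,0,255,0,0,-0.025,0,255,0,0,-0.03,0,255,0,0,-0.03,0,255])

```text
t: 15.0
tool_pos: [0.545, -0.2277, 0.0479]
ee_rot: [179.9, 0.1, 85.0]
ft_force: [0.3, 0.7, -2.0]
width: 0.0635
```

```bash
python3 go.py .4998 -.223 .05 85;cat > held.py <<'E'
from h import *
from cell import vision
import sys
e=vision.get_image("scene");lo=float(sys.argv[1]);a=np.radians(-5)
b=blue(e,(215,330,110,215));X=world(e);P=X[b&(X[...,2]>lo)]
Q=(P[:,:2]-[.5744,-.2316])@np.array([[np.cos(a),-np.sin(a)],[np.sin(a),np.cos(a)]])*1000
A=np.c_[Q,np.ones(len(Q))];c=np.linalg.lstsq(A,P[:,2]*1000,rcond=None)[0]
print("held n",len(P),"z",np.median(P[:,2]),"tilt deg x,y",np.degrees(c[:2]).round(2),"x",np.percentile(Q[:,0],[1,99]).round(1),"y",np.percentile(Q[:,1],[1,99]).round(1))
if len(sys.argv)>2: cv2.imwrite(sys.argv[2],cv2.resize(e["frame"][120:220,225:325],(600,600),interpolation=2))
E
python3 held.py .045
```

```text
t 15.0 pos [ 0.545  -0.2277  0.0479] rot [1.7989e+02 6.0000e-02 8.5000e+01] F [ 0.31  0.74 -2.02] w 0.0635
shift [ 0.0007 -0.0454 -0.0022] turn -0.0
drawn 172.73208972346274 side -389.07236986900205
held n 261 z 0.06404341841434028 tilt deg x,y [0.72 1.43] x [-15.6  56.1] y [-30.   30.7]
```

Still held and level. I'll shift 46 mm forward and come down slowly.

Request:
carry_out(steps=[0,-0.015,0,0,255,0,-0.035,0,0,255,0,-0.046,0,0,255,0,-0.046,0,0,255,0,-0.046,0,0,255])

```text
t: 15.55
tool_pos: [0.4988, -0.2234, 0.047]
ee_rot: [180.0, 0.0, 85.0]
ft_force: [0.7, 0.7, -2.2]
width: 0.0632
```

Request:
carry_out(steps=[0,0,0.006,0,255,0,0,0.014,0,255,0,0,0.022,0,255,0,0,0.026,0,255,0,0,0.026,0,255])

```text
t: 16.05
tool_pos: [0.4977, -0.2226, 0.0197]
ee_rot: [-179.9, -0.1, 85.0]
ft_force: [0.1, -0.1, -1.0]
width: 0.0634
```

```bash
python3 go.py .4991 -.223 .0105 85
```

```text
t 16.05 pos [ 0.4977 -0.2226  0.0197] rot [-1.799e+02 -6.000e-02  8.501e+01] F [ 0.14 -0.06 -0.99] w 0.0634
shift [-0.0003  0.0014  0.0092] turn 0.01
drawn 217.66553469245736 side -373.4617542371771
```

Request:
carry_out(steps=[0,0,0.002,0,255,0,0,0.004,0,255,0,0,0.006,0,255,0,0,0.006,0,255,0,0,0.006,0,255])

```text
t: 16.55
tool_pos: [0.4984, -0.2231, 0.015]
ee_rot: [180.0, 0.0, 85.0]
ft_force: [0.5, 1.2, -1.4]
width: 0.0635
```

Request:
carry_out(steps=[0,0,0.001,0,255,0,0,0.001,0,255])

```text
t: 16.75
tool_pos: [0.4983, -0.2231, 0.0139]
ee_rot: [180.0, 0.0, 85.0]
ft_force: [-0.1, -0.5, -2.3]
width: 0.0632
```

Request:
carry_out(steps=[0,0,0.001,0,255,0,0,0.001,0,255])

```text
t: 16.95
tool_pos: [0.4983, -0.2231, 0.0128]
ee_rot: [-180.0, -0.0, 85.0]
ft_force: [0.0, 0.8, -1.2]
width: 0.0636
```

Request:
carry_out(steps=[0,0,0.001,0,255,0,0,0.001,0,255])

```text
t: 17.15
tool_pos: [0.4983, -0.223, 0.0118]
ee_rot: [-180.0, -0.0, 85.0]
ft_force: [-0.2, -0.6, -1.4]
width: 0.0637
```

Request:
carry_out(steps=[0,0,0.0007,0,255,0,0,0.0007,0,255])

```text
t: 17.35
tool_pos: [0.4984, -0.2231, 0.0112]
ee_rot: [180.0, 0.0, 85.0]
ft_force: [-0.6, -0.8, -0.7]
width: 0.0633
```

Request:
carry_out(steps=[0,0,0.0007,0,255,0,0,0.0007,0,255])

```text
t: 17.55
tool_pos: [0.4985, -0.2232, 0.0109]
ee_rot: [180.0, 0.0, 85.0]
ft_force: [-1.1, 0.8, 4.8]
width: 0.0632
```

Contact at TCP z = 0.011, as expected, with about 6 N on it. I'll release, rise just clear of the panel's lower edge, and regrip at the tips.

Request:
carry_out(steps=[0,0,-0.0003,0,60,0,0,-0.0003,0,45,0,0,-0.0003,0,32,0,0,-0.0003,0,32,0,0,-0.0003,0,32])

```text
t: 18.05
tool_pos: [0.4983, -0.2231, 0.0107]
ee_rot: [-180.0, -0.0, 85.0]
ft_force: [1.1, -0.0, -0.4]
width: 0.0774
```

```bash
python3 go.py .4991 -.223 .0225 85; python3 held.py .024 pics/c9.png
```

```text
t 18.05 pos [ 0.4983 -0.2231  0.0107] rot [-180.   -0.   85.] F [ 1.08 -0.03 -0.41] w 0.0774
shift [ 0.0002  0.0008 -0.0118] turn 0.0
drawn 217.1949255009733 side -374.1352173228665
held n 260 z 0.02785014315852737 tilt deg x,y [-0.73  1.54] x [-347.8   53.9] y [-225.1   31.1]
```

View pics/c9.png

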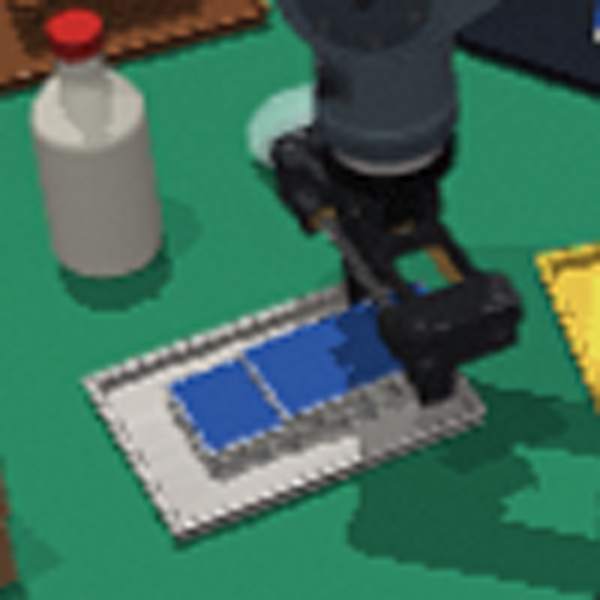

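The panel lies flat on the pile, drawn forward about 46 mm and laterally flush; the fingers are open in front of the pile. Now I'll raise the tips to about 1.2 mm above the panel's underside and regrip.

Request:
carry_out(steps=[0,0,-0.004,0,32,0,0,-0.009,0,32,0,0,-0.0128,0,32,0,0,-0.0128,0,32,0,0,-0.0128,0,32])

```text
t: 18.6
tool_pos: [0.4985, -0.2232, 0.0239]
ee_rot: [180.0, 0.0, 85.0]
ft_force: [-0.2, -0.3, -1.1]
width: 0.077
```

Request:
carry_out(steps=[0,0,0,0,32,0,0,0,0,32])

```text
t: 18.8
tool_pos: [0.4982, -0.223, 0.0234]
ee_rot: [-180.0, -0.0, 85.0]
ft_force: [0.8, 0.2, -0.3]
width: 0.0774
```

Request:
carry_out(steps=[0,0,0,0,50,0,0,0,0,60,0,0,0,0,66,0,0,0,0,70,0,0,0,0,74])

```text
t: 19.3
tool_pos: [0.4983, -0.2231, 0.0236]
ee_rot: [-180.0, -0.0, 85.0]
ft_force: [0.1, 1.0, -1.8]
width: 0.0632
```

Request:
carry_out(steps=[0,0,0,0,100,0,0,0,0,140,0,0,0,0,200,0,0,0,0,255,0,0,0,0,255])

```text
t: 19.8
tool_pos: [0.4983, -0.2231, 0.0235]
ee_rot: [-180.0, -0.0, 85.0]
ft_force: [0.8, 0.6, -1.5]
width: 0.0632
```

Request:
carry_out(steps=[0,0,-0.002,0,255,0,0,-0.005,0,255,0,0,-0.01,0,255,0,0,-0.015,0,255,0,0,-0.015,0,255])

```text
t: 20.3
tool_pos: [0.499, -0.2235, 0.0397]
ee_rot: [179.9, 0.1, 85.0]
ft_force: [-0.0, -0.3, -1.2]
width: 0.0631
```

Request:
carry_out(steps=[0,0,0,0,255,0,0,0,0,255])

```text
t: 20.5
tool_pos: [0.4983, -0.223, 0.0385]
ee_rot: [-180.0, -0.0, 85.0]
ft_force: [0.1, -0.3, -1.8]
width: 0.0631
```

```bash
python3 go.py .5448 -.2275 .0385 85; python3 held.py .032
```

```text
t 20.5 pos [ 0.4983 -0.223   0.0385] rot [-179.99   -0.     85.  ] F [ 0.06 -0.31 -1.81] w 0.0631
shift [-0.0004  0.0468  0.    ] turn 0.0
drawn 217.24958838863424 side -374.0502489325624
held n 271 z 0.042247785748285485 tilt deg x,y [-0.28  0.72] x [-66.5   9.9] y [-28.1  30.3]
```

Regripped and level. Moving back over the pile.

Request:
carry_out(steps=[0,0.012,0,0,255,0.0003,0.028,0,0,255,0.0003,0.04,0,0,255,0.0003,0.046,0,0,255,0.0003,0.046,0,0,255])

```text
t: 21.05
tool_pos: [0.5452, -0.2269, 0.0385]
ee_rot: [180.0, 0.0, 85.0]
ft_force: [-0.8, 0.4, -0.7]
width: 0.0636
```

Request:
carry_out(steps=[0,0,0.003,0,255,0,0,0.006,0,255,0,0,0.008,0,255,0,0,0.008,0,255,0,0,0.008,0,255])

```text
t: 21.55
tool_pos: [0.544, -0.2268, 0.0305]
ee_rot: [-180.0, -0.0, 85.0]
ft_force: [-0.1, 0.3, -1.8]
width: 0.0636
```

```bash
python3 go.py .5448 -.2275 .0235 85
cat > cmp.py <<'E'
from h import *
from cell import vision
import sys
a=np.radians(-5);M=np.array([[np.cos(a),-np.sin(a)],[np.sin(a),np.cos(a)]])
e=vision.get_image("scene");o=dict(np.load("/tmp/scene0.npz"))
def edges(x,zz,lo,hi):
  b=blue(x,(230,320,130,215));X=world(x);m=b&(X[...,2]>lo)&(X[...,2]<hi)
  K,R,t=x["intrinsics"],x["R"],x["t"];v,u=np.nonzero(m)
  r=np.c_[(u-K[0,2])/K[0,0],(v-K[1,2])/K[1,1],np.ones(len(u))]@R;C=-R.T@t
  P=C+r*((zz-C[2])/r[:,2])[:,None];Q=(P[:,:2]-[.5744,-.2316])@M*1000
  Q=Q[(abs(Q)<80).all(1)];q=Q[(Q[:,0]>0)]
  L=[np.percentile(q[abs(q[:,0]-c)<5,1],[3,97]) for c in(8,28,45)]
  F=[np.percentile(Q[abs(Q[:,1]-c)<5,0],97) for c in(-20,0,22)]
  print(len(Q),"y-edges at x=8,28,45",np.round(L,1).tolist(),"rear x at y=-20,0,22",np.round(F,1))
z=float(sys.argv[1]);edges(e,z,z-.008,z+.012);edges(o,.0215,.012,.035)
E
python3 cmp.py .0340
```

```text
t 21.55 pos [ 0.544  -0.2268  0.0305] rot [-1.7999e+02 -1.0000e-02  8.4990e+01] F [-0.15  0.35 -1.84] w 0.0636
shift [-0.0006  0.0009  0.007 ] turn -0.01
drawn 173.52691445080725 side -388.0172872901266
262 y-edges at x=8,28,45 [[-27.1, 26.3], [-25.5, 27.7], [-24.9, 26.9]] rear x at y=-20,0,22 [54.1 52.5 53.1]
392 y-edges at x=8,28,45 [[-25.6, 28.1], [-25.0, 26.6], [-24.5, 26.9]] rear x at y=-20,0,22 [51.6 53.1 51.7]
```

The edges agree within about 1 mm. A tiny correction, then I'll feel downward.

Request:
carry_out(steps=[0.0003,-0.0008,0.001,0,255,0.0003,-0.0008,0.003,0,255,0.0003,-0.0008,0.005,0,255,0.0003,-0.0008,0.005,0,255])

```text
t: 22.0
tool_pos: [0.5432, -0.2263, 0.0252]
ee_rot: [-180.0, -0.0, 85.0]
ft_force: [-0.5, 0.4, -1.0]
width: 0.0632
```

Request:
carry_out(steps=[0,0,0.0007,0,255,0,0,0.0007,0,255])

```text
t: 22.2
tool_pos: [0.5434, -0.2264, 0.0248]
ee_rot: [-180.0, -0.0, 85.0]
ft_force: [-0.2, -0.1, -1.8]
width: 0.0633
```

Request:
carry_out(steps=[0,0,0.0005,0,255,0,0,0.0005,0,255])

```text
t: 22.4
tool_pos: [0.5434, -0.2264, 0.0244]
ee_rot: [-180.0, 0.0, 85.0]
ft_force: [0.4, 0.2, -2.0]
width: 0.0633
```

Request:
carry_out(steps=[0,0,0.0005,0,255,0,0,0.0005,0,255])

```text
t: 22.6
tool_pos: [0.5435, -0.2265, 0.0239]
ee_rot: [180.0, 0.0, 85.0]
ft_force: [0.2, 0.6, -0.3]
width: 0.063
```

Request:
carry_out(steps=[0,0,0.0005,0,255,0,0,0.0005,0,255])

```text
t: 22.8
tool_pos: [0.5435, -0.2265, 0.0236]
ee_rot: [180.0, 0.0, 85.0]
ft_force: [-0.6, -0.1, 0.2]
width: 0.0632
```

Request:
carry_out(steps=[0,0,0.0004,0,255,0,0,0.0004,0,255])

```text
t: 23.0
tool_pos: [0.5436, -0.2265, 0.0235]
ee_rot: [180.0, 0.0, 85.0]
ft_force: [-1.2, 0.1, 4.8]
width: 0.0636
```

```bash
python3 go.py .5448 -.2275 .0235 85; python3 cmp.py .0275
```

```text
t 23.0 pos [ 0.5436 -0.2265  0.0235] rot [1.7998e+02 1.0000e-02 8.5010e+01] F [-1.22  0.07  4.84] w 0.0636
shift [-0.0009  0.0013  0.    ] turn 0.01
drawn 173.8607750635997 side -387.6674675553379
262 y-edges at x=8,28,45 [[-26.1, 27.4], [-23.8, 27.7], [-23.4, 28.1]] rear x at y=-20,0,22 [52.7 52.7 53. ]
392 y-edges at x=8,28,45 [[-25.6, 28.1], [-25.0, 26.6], [-24.5, 26.9]] rear x at y=-20,0,22 [51.6 53.1 51.7]
```

Firm contact (about 6.5 N over the weight), aligned within about 1 mm. Releasing gently and rising.

Request:
carry_out(steps=[0,0,-0.0003,0,60,0,0,-0.0003,0,45,0,0,-0.0003,0,32,0,0,-0.0003,0,32,0,0,-0.0003,0,32])

```text
t: 23.55
tool_pos: [0.5434, -0.2264, 0.0232]
ee_rot: [-180.0, -0.0, 85.0]
ft_force: [-0.1, 0.2, 0.9]
width: 0.0769
```

Request:
carry_out(steps=[0,0,-0.005,0,32,0,0,-0.02,0,32,0,0,-0.05,0,32,0,0,-0.09,0,32,0,0,-0.13,0,32])

```text
t: 24.05
tool_pos: [0.5433, -0.2263, 0.1557]
ee_rot: [180.0, 0.0, 85.0]
ft_force: [1.0, 0.1, -0.4]
width: 0.0769
```

Request:
carry_out(steps=[0.04,-0.02,0,0,32,0.09,-0.04,0,0,32,0.13,-0.06,0,0,32,0.17,-0.08,0,0,32,0.2,-0.1,0,0,32])

```text
t: 24.55
tool_pos: [0.4605, -0.0165, 0.1546]
ee_rot: [179.9, -0.0, 85.0]
ft_force: [0.2, 0.9, -1.0]
width: 0.0767
```

Request:
carry_out(steps=[0,0,0,0,32,0,0,0,0,32,0,0,0,0,32])

```text
t: 24.85
tool_pos: [0.4623, -0.0195, 0.1543]
ee_rot: [179.9, 0.0, 85.0]
ft_force: [0.2, 0.0, -0.2]
width: 0.0775
```

```bash
python3 go.py .5448 -.2275 .0235 85; python3 cmp.py .0275
python3 - <<'E'
from h import *
from cell import vision
o=vision.get_image("top");e=vision.get_image("scene")
o0=dict(np.load("/tmp/top0.npz"));e0=dict(np.load("/tmp/scene0.npz"))
for n,x in(("t1",o),("t0",o0)): print(n,"tray",rect(x,(335,395,140,215)),"mag",rect(x,(205,260,135,200)))
for n,x in(("s1",e),("s0",e0)): print(n,"tray",rect(x,(235,310,160,210)),"mag",rect(x,(300,370,235,300)))
cv2.imwrite("pics/f.png",np.hstack([cv2.resize(o["frame"][100:290,180:450],(450,600),interpolation=2)[:, :],cv2.resize(e["frame"][140:310,225:375],(350,600),interpolation=2)]))
E
```

```text
t 24.85 pos [ 0.4623 -0.0195  0.1543] rot [1.7988e+02 4.0000e-02 8.4970e+01] F [ 0.19  0.04 -0.2 ] w 0.0775
shift [-0.1999  0.1001  0.1312] turn -0.03
drawn 206.46675990632414 side -167.64574194744435
388 y-edges at x=8,28,45 [[-24.5, 27.5], [-23.8, 27.7], [-23.4, 28.1]] rear x at y=-20,0,22 [51.4 52.  51.7]
392 y-edges at x=8,28,45 [[-25.6, 28.1], [-25.0, 26.6], [-24.5, 26.9]] rear x at y=-20,0,22 [51.6 53.1 51.7]
t1 tray (595, ((572.87646484375, -231.83636474609375), (56.99098205566406, 113.42095947265625), 86.4614486694336), np.float64(0.02854021937168266)) mag (637, ((605.0610961914062, 186.07667541503906), (115.60862731933594, 59.20021438598633), 13.309864044189453), np.float64(0.055156933266358836))
t0 tray (573, ((574.316162109375, -232.05722045898438), (57.27061080932617, 114.12763977050781), 84.97473907470703), np.float64(0.022834171422471926)) mag (631, ((605.3685302734375, 186.40234375), (115.0462646484375, 59.19132614135742), 13.437735557556152), np.float64(0.06090612843020031))
s1 tray (376, ((572.4075317382812, -229.34152221679688), (61.71220779418945, 115.74925994873047), 86.97020721435547), np.float64(0.027606708519485566)) mag (579, ((602.755126953125, 184.0821075439453), (113.25862884521484, 56.59303665161133), 12.582090377807617), np.float64(0.05431919691911165))
s0 tray (382, ((574.450439453125, -231.07601928710938), (63.37596130371094, 114.45460510253906), 85.23607635498047), np.float64(0.021651347754515236)) mag (610, ((604.2432861328125, 185.20501708984375), (113.41801452636719, 57.499515533447266), 13.63585376739502), np.float64(0.06008545143161901))
```

View pics/f.png

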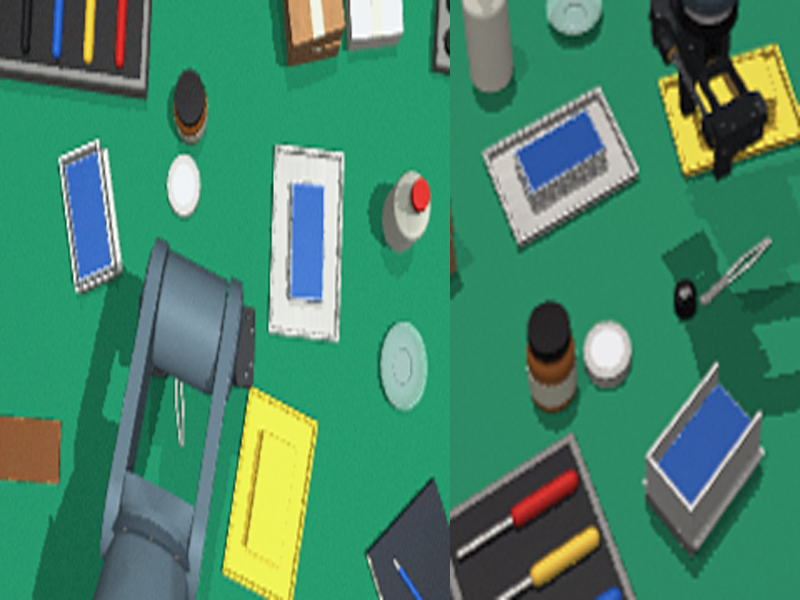

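The panel lies flat on the pile in the steel tray. The next panel is unmoved in the magazine, the bystanders are in place, and the arm is clear. Handing in.

```bash
python3 -c "
from cell import ticket
print(ticket.sign_off())"
```

```text
the job is handed in; nothing more can be done
None
```

The top blue panel now lies blue side up on the pile in the steel tray. I handed the job in at about 25 s of the 61 s allowed, with the arm clear of everything.

**What I did:**
- I pressed the panel with about 6–9 N, at times under the suggested 8 N, and it still followed the fingers.
- I drew it out until about 49 mm stood over the front, lying flat, then took it by its two long edges.
- I felt for the top of the pile with about 6 N before letting go.

**What went wrong:** on the first try at placing it I held the panel too deep in the fingers. The fingertips came down on the edges of the pile and the wrist force reached 42 N. That is well under the 120 N wrist limit. The 40 N limit is for the arm and gripper body, and I took this contact to be the fingertips only, but the pile's edges may be marked. I backed off, laid the panel on the pile about 46 mm forward, regripped it at the very tips and placed it properly.

**Last checks:**
- **Height:** the top of the pile rose by about 6 mm, which is one panel.
- **Alignment:** edge by edge, the panel matches the pile to within about 1.5 mm. A fitted outline disagrees slightly, putting it about 1.5–2 mm too far forward or sideways and turned about 1.5°. I left it there, since that is close to the measuring noise.
- **Magazine:** the next panel is where it was, to within about 0.5 mm in the top view and 2 mm in the scene view.
- **Other things on the bench:** they looked undisturbed in the last picture, but the caliper was out of its frame and not rechecked.

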